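# Release the white cover from its assembly jig

## Robot

A 6-joint arm with a two-finger parallel gripper is mounted at the origin on the work surface. World frame = base frame: x ahead of the robot, y to its left, z up, the work surface at z = 0. Lengths are in m, angles in rad, forces in N, time in s.
With the tool pointing down it reaches from about 0.35 to 0.975 m from the base axis. Payload 17.4 kg.
Tool frame: the origin (TCP) lies between the finger pads; the fingertips stand 11 mm ahead of it and the grasp point (between the pads) lies 8 mm behind it (manip.tip_extent is the distance from the TCP to the fingertips, in m); z points along the fingers, y is the direction in which the jaws open and shut (so a half turn about z gives the same grasp; the last joint's range is limited). The gripper opens to 85 mm and grips with 20 to 120 N. Pads are 22 mm wide; open, the fingers measure 114 mm over their backs; the gripper's body (76 mm by 85 mm) begins 54 mm behind the grasp point. The pads swing forward as they close: fully open they stand 13 mm farther back than shut.
Start: joints at [1.279, 0.116, 1.442, -0, 1.584, -0.038], TCP at [0.169, 0.653, 0.242] pointing down, gripper open.
Joint ranges: [-2.83, 2.83], [-0.83, 2.19], [0.07, 2.5], [-1.14, 4.28], [0.01, 3], [-2.97, 2.97]. Speed limits (rad/s): [1.89, 1.89, 2.22, 3.14, 3.14, 3.14].

## Interface

Orientations are given as a unit quaternion [x, y, z, w].
In Python, from bench import manip, grab_frame, finish_job gives the robot as it stands.
- The arm moves only by the shell command python3 -m creep 'ROWS' [FORCE]. ROWS is JSON, a list of rows, each an object of numbers: "tx", "ty", "tz": the shift along the tool's x, y, z in units of 40 mm (1.0 is 40 mm); "yaw": the turn about the tool's z in units of 6 degrees (1.0 is 6 degrees); "gripper": the closure, from -1 (fully open) to 1 (shut), so that 0 is half open. A call has 1 to 20 rows; each row shifts and turns the pose as measured when the row begins, along the tool's axes as they then stand; what a row does not reach is not made up. A row lasts 1/12 s, in which the tool goes at most 41.7 mm and 7.16 degrees, less where a joint would pass 70% of its speed; a pose out of reach is approached as far as the arm can. A call is refused whole if a number of a shift passes 1 or a number of a turn 1, either way. A call with a gripper value outside its range is refused whole. The fingers move at their own pace and stop on an object; FORCE is the grip in N (left out, the last holds). Time passes only in rows, so rows that do not move let the fingers close. It gives the time, the measured TCP pose, the force and the opening at its end, in the units of the state.
- manip.observe(): the state, without advancing time (a new reading comes with each control period).
- grab_frame(name): name is "scene" or "top" or "wrist"; returns a dict with "img" (384x512x3 uint8, red, green, blue), "K" (3x3 intrinsics, pixels), "world_to_cam" (4x4, takes a point from world to camera coordinates). Camera axes: x right, y down, z forward; pixel columns grow to the right and rows downward; lengths in m; the calibration is good to about 2 mm. A picture is of the moment at which its call begins. There is no depth.
- finish_job(): hands the job in, once; it reports no verdict.
The state is a dict: "clock": time; "q": joint angles; "qvel": joint speeds; "effort": joint torques, N m; "tcp_pos": TCP position; "tool_rot": TCP orientation; "force": force on the tool from outside, world axes, zero at the start; "moment": the same for the moment, N m; "finger_gap": opening from 0.0 (shut) to 1.0 (fully open).
Only numpy, scipy, OpenCV 4.12 (cv2) and the standard library are available. Lean on these libraries where they do the work, as an engineer would, in place of code of your own. Each camera call takes 0.05 s, during which the arm holds its last target.

## Task

On the assembly bench, swing the green tab that holds the white cover in its red jig fully aside and leave it there. Then lift the white cover out by its raised block and lay it flat in the blue tray, block upward, setting it down rather than dropping it. The black cover in the other jig stays where it is.

Things in the scene. Friction and masses are not known exactly. Their poses are not given: they have to be found in the camera images.
- white_cover: White plate 130 (x) x 110 (y) x 8 mm, 0.16 kg, loose in a red jig's pocket: floor 20 mm above the bench, rim 6 mm higher, 4 mm play all round. Origin: centre of its underside, z up. Grip block on top: 24 (x) x 46 (y) mm, centred at x 0, y -12 mm, top 42 mm above origin. The fixed jig spans x +-81, y -71 to +95 mm from the origin.
- tab (a joint): Green tab of the white cover's jig, rad. Upright pivot at cover x 0, y +77 mm. 0: points along cover -y over the plate; + swings its tip to cover +x, - to -x, stops +-1.75; starts within 0.3 of 0, clear past 1.2 either way; stays put (1 N friction). Arm 16 mm wide, 46 long, 31 to 37 mm above bench. To push or pinch: round post 12 mm wide, 38 mm from pivot, 37 to 75 mm above bench.
- tray: Open blue plastic tray, fixed to the bench, empty: 228 (its x) x 198 (its y) x 40 mm outside, with a rim a few mm wider; inside 220 x 190 mm, floor 4 mm thick. Origin: centre of its underside; z up.
- black_cover: Black cover plate of the same shape and size as the white one, in a second, identical red jig under a green tab of its own; to be left there. Origin: centre of its underside, z up.
Mind the look-alikes: they are no part of the job. What is shaped like the part that bears tab but purple or turquoise is not meant. Of the things shaped like the white_cover, the white one is meant.

How it is judged:
By the outcome, as a careful person would: the job done as asked, in the order asked, and still so for the second after the job is handed in, with the robot touching nothing.
It also fails if it takes over 51 s, if anything falls off the work surface, if the arm or the gripper's body presses on something with over 40 N, if the wrist force passes 120 N, or if a joint passes its speed limit or range.

## Working session

There is one attempt and no reset: what is moved stays moved. The work goes in short steps, Python scripts to look and compute and a shell command to move; the robot and the scene stay as the last step left them, time stands still between calls to the robot, and variables do not carry over. Pictures are saved under pics/ and viewed, and the job is handed in when it is done.

```bash
mkdir -p pics; ls
python3 - <<'E'
from bench import manip, grab_frame
import cv2,numpy as np
s=manip.observe();print(s['clock'],s['tcp_pos'],s['tool_rot'],s['finger_gap'])
for n in ['scene','top']:
    f=grab_frame(n);cv2.imwrite(f'pics/{n}0.png',f['img'][:,:,::-1]);np.savez(f'{n}0.npz',**f)
    print(n,f['K'].tolist(),np.round(f['world_to_cam'],4).tolist())
E
```

```text
pics
0.0 [0.16942331 0.65320083 0.24158272] [ 1.26558583e-01  9.91958970e-01 -5.62761051e-04 -9.88973103e-05] 0.9967665888520564
scene [[379.3175832305667, 0.0, 255.1109607630788], [0.0, 379.3175832305667, 198.6136304936208], [0.0, 0.0, 1.0]] [[-0.8724, 0.4887, -0.0069, 0.3436], [0.2675, 0.4657, -0.8435, -0.0533], [-0.4091, -0.7377, -0.537, 1.1398], [0.0, 0.0, 0.0, 1.0]]
top [[386.733770856946, 0.0, 259.5108977972688], [0.0, 386.733770856946, 195.35126873334508], [0.0, 0.0, 1.0]] [[0.0159, -0.9996, -0.0247, 0.0226], [-0.9958, -0.0136, -0.0904, 0.3964], [0.0901, 0.0261, -0.9956, 0.9464], [0.0, 0.0, 0.0, 1.0]]
```

View pics/scene0.png

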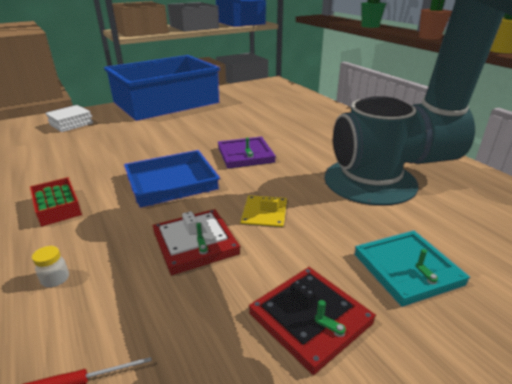

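View pics/top0.png

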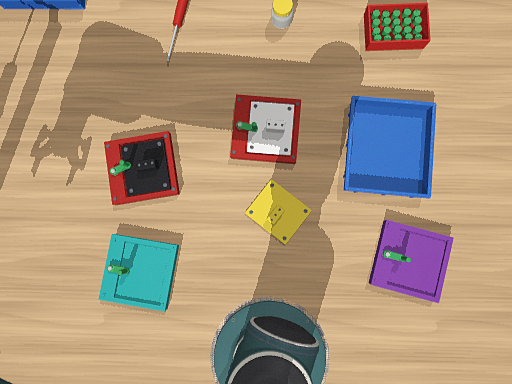

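The top view shows the white cover and its red jig at about (266,128), with the tab pivot at left (240,127). The black jig is at (142,168), the blue tray at (391,147), and the look-alikes are yellow, purple and turquoise. Next I measure them.

```bash
cat > h.py <<'E'
import cv2,numpy as np
def ray(f,uv,z):
    uv=np.asarray(uv,float).reshape(-1,2);W=f['world_to_cam'];R=W[:3,:3];t=W[:3,3]
    c=-R.T@t;d=(np.linalg.inv(f['K'])@np.c_[uv,np.ones(len(uv))].T).T@R
    return c+d*((z-c[2])/d[:,2])[:,None]
def proj(f,p):
    p=np.asarray(p,float).reshape(-1,3);W=f['world_to_cam'];q=(p@W[:3,:3].T+W[:3,3])@f['K'].T
    return q[:,:2]/q[:,2:]
def cont(m,box):
    k=np.zeros_like(m);x0,y0,x1,y1=box;k[y0:y1,x0:x1]=m[y0:y1,x0:x1]
    cs,_=cv2.findContours(k,cv2.RETR_EXTERNAL,cv2.CHAIN_APPROX_NONE)
    return max(cs,key=cv2.contourArea).reshape(-1,2)
def rect(f,c,z):
    P=ray(f,c,z)[:,:2];r=cv2.minAreaRect((P*1000).astype(np.float32));return r
E
python3 - <<'E'
from h import *
f=dict(np.load('top0.npz'));im=f['img'];hsv=cv2.cvtColor(im,cv2.COLOR_RGB2HSV)
H,S,V=[hsv[...,i] for i in range(3)]
red=(((H<6)|(H>174))&(S>150)&(V>60)).astype(np.uint8)
wh=((S<50)&(V>120)).astype(np.uint8)
blue=((H>100)&(H<125)&(S>120)).astype(np.uint8)
green=((H>50)&(H<85)&(S>80)).astype(np.uint8)
for nm,m,b,z in [('jig',red,(220,85,310,170),.026),('white',wh,(240,92,300,162),.028),('bjig',red,(95,120,190,215),.026),('tray',blue,(335,85,445,205),.04)]:
    c=cont(m,b);print(nm,cv2.boundingRect(c),rect(f,c,z), np.round(cv2.boxPoints(rect(f,c,z))).tolist())
c=cont(green,(230,110,265,140));print('tab',cv2.boundingRect(c),rect(f,c,.04))
crop=im[80:175,215:315];cv2.imwrite('pics/crop1.png',cv2.resize(crop[:,:,::-1],None,fx=6,fy=6,interpolation=cv2.INTER_CUBIC))
g=dict(np.load('scene0.npz'));cv2.imwrite('pics/crop2.png',cv2.resize(g['img'][195:285,140:250,::-1],None,fx=6,fy=6,interpolation=cv2.INTER_CUBIC))
E
```

```text
jig (230, 94, 71, 70) ((564.5888671875, 16.49536895751953), (165.7469940185547, 164.74867248535156), 85.61412048339844) [[476.0, -60.0], [640.0, -72.0], [653.0, 93.0], [489.0, 105.0]]
white (247, 101, 47, 54) ((565.712890625, 4.278450012207031), (109.18094635009766, 130.89920043945312), 86.16590118408203) [[497.0, -46.0], [627.0, -55.0], [635.0, 54.0], [504.0, 63.0]]
bjig (104, 131, 76, 74) ((461.95037841796875, 326.8342590332031), (164.5178680419922, 170.08938598632812), 10.42148208618164) [[366.0, 396.0], [396.0, 228.0], [558.0, 258.0], [527.0, 425.0]]
tray (343, 96, 93, 102) ((519.5523071289062, -287.43463134765625), (212.67706298828125, 238.64231872558594), 85.43345642089844) [[392.0, -384.0], [630.0, -403.0], [647.0, -191.0], [409.0, -172.0]]
tab (236, 122, 22, 10) ((568.4995727539062, 62.37516784667969), (53.68007278442383, 21.941762924194336), 80.3620834350586)
```

View pics/crop1.png

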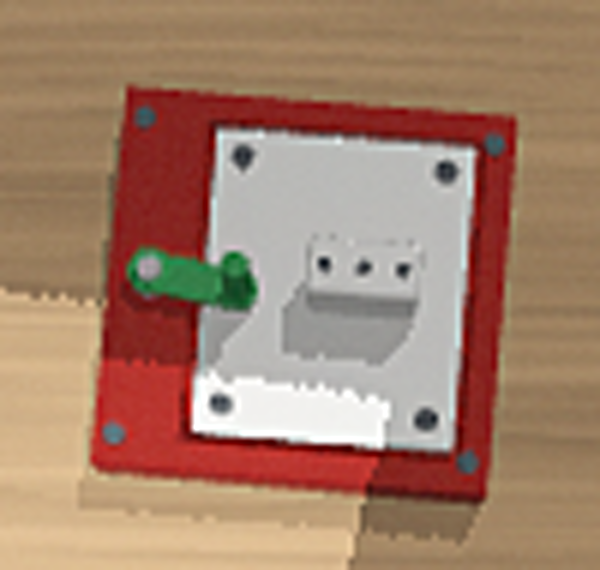

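View pics/crop2.png

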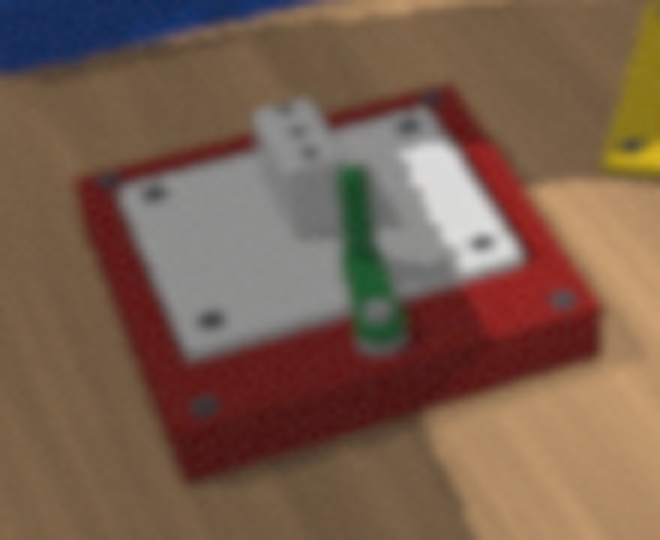

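Run:
```python
from h import *
f=dict(np.load('top0.npz'));g=dict(np.load('scene0.npz'))
# post top px: top cam, scene cam
a=(215+235/6,80+258/6); b=(140+352/6,195+172/6)
print('post top', ray(f,a,.075), ray(g,b,.075))
print('pivot', ray(f,(215+148/6,80+267/6),.04), ray(g,(140+378/6,195+310/6),.04))
# block top corners in top crop
for p in [(310,238),(420,245),(415,297),(308,292)]:
    print('blk',ray(f,(215+p[0]/6,80+p[1]/6),.062)*1000)
for p in [(253,110),(310,97),(330,160),(280,168)]:
    print('blkS',ray(g,(140+p[0]/6,195+p[1]/6),.062)*1000)
```

```text
post top [[0.56418442 0.04253745 0.075     ]] [[0.56169181 0.04624326 0.075     ]]
pivot [[0.56993922 0.08000788 0.04      ]] [[0.5700202  0.08356504 0.04      ]]
blk [[576.37197547  12.93988654  62.        ]]
blk [[573.87265555 -31.44410695  62.        ]]
blk [[552.47258083 -29.64796767  62.        ]]
blk [[554.12449434  13.42884138  62.        ]]
blkS [[574.12993013 -28.577976    62.        ]]
blkS [[551.38840615 -25.94101042  62.        ]]
blkS [[560.28903359  17.76704211  62.        ]]
blkS [[578.63217398  13.1835783   62.        ]]
```

```bash
cat >> h.py <<'E'
def delta(P,yawdeg):
    from bench import manip
    from scipy.spatial.transform import Rotation as Ro
    s=manip.observe();R=Ro.from_quat(s['tool_rot']).as_matrix();d=R.T@(np.asarray(P)-s['tcp_pos'])
    a=np.degrees(np.arctan2(R[1,1],R[0,1]));
    print('t',round(s['clock'],2),'tcp',np.round(s['tcp_pos'],4),'ya',round(a,2),'F',np.round(s['force'],1),'gap',round(s['finger_gap'],3),'q6',round(s['q'][5],2))
    print('rows units',np.round(d/.04,2),'yaw',round(((a-yawdeg+180)%360-180)/6,2), 'tiltz',np.round(R[:,2],3))
E
python3 -m creep '[{"yaw":1},{"yaw":1},{"yaw":1},{"yaw":1},{"yaw":1},{"yaw":1},{"yaw":1},{"yaw":1},{"yaw":1},{"yaw":1},{"yaw":1},{"yaw":1},{"yaw":1},{"yaw":0.3},{}]'
python3 -c "
from h import *
delta([.5635,.044,.15],-4.4)"
```

```text
t 0.1 tcp [0.1694 0.6532 0.2416] ya 75.46 F [-0.5 -0.  -0.4] gap 0.998 q6 -0.04
rows units [-13.36 -12.27   2.3 ] yaw 13.31 tiltz [-0.    -0.001 -1.   ]schema error: expected keys tx, ty, tz, yaw, gripper
```

```bash
python3 -m creep '[{"yaw":1},{"yaw":1},{"yaw":1},{"yaw":1},{"yaw":1},{"yaw":1},{"yaw":1},{"yaw":1},{"yaw":1},{"yaw":1},{"yaw":1},{"yaw":1},{"yaw":1},{"yaw":0.3},{"yaw":0}]'
python3 -c "
from h import *
delta([.5635,.044,.15],-4.4)"
```

```text
t 0.1 tcp [0.1694 0.6532 0.2416] ya 75.46 F [-0.5 -0.  -0.4] gap 0.998 q6 -0.04
rows units [-13.36 -12.27   2.3 ] yaw 13.31 tiltz [-0.    -0.001 -1.   ]schema error: expected keys tx, ty, tz, yaw, gripper
```

All keys are required in each row.

```bash
python3 -m creep '[{"tx":0,"ty":0,"tz":0,"yaw":1,"gripper":-1},{"tx":0,"ty":0,"tz":0,"yaw":1,"gripper":-1},{"tx":0,"ty":0,"tz":0,"yaw":1,"gripper":-1},{"tx":0,"ty":0,"tz":0,"yaw":1,"gripper":-1},{"tx":0,"ty":0,"tz":0,"yaw":1,"gripper":-1},{"tx":0,"ty":0,"tz":0,"yaw":1,"gripper":-1},{"tx":0,"ty":0,"tz":0,"yaw":1,"gripper":-1},{"tx":0,"ty":0,"tz":0,"yaw":1,"gripper":-1},{"tx":0,"ty":0,"tz":0,"yaw":1,"gripper":-1},{"tx":0,"ty":0,"tz":0,"yaw":1,"gripper":-1},{"tx":0,"ty":0,"tz":0,"yaw":1,"gripper":-1},{"tx":0,"ty":0,"tz":0,"yaw":1,"gripper":-1},{"tx":0,"ty":0,"tz":0,"yaw":1,"gripper":-1},{"tx":0,"ty":0,"tz":0,"yaw":0.3,"gripper":-1}]'
python3 -c "
from h import *
delta([.5635,.044,.15],-4.4)"
```

```text
clock: 1.27
tcp_pos: [0.1689, 0.6516, 0.235]
tool_rot: [0.756, 0.654, -0.005, 0.003]
force: [-0.3, -0.6, 0.5]
finger_gap: 1.001
t 1.27 tcp [0.1689 0.6516 0.235 ] ya -8.26 F [-0.3 -0.6  0.5] gap 1.001 q6 1.42
rows units [-13.59  11.95   2.26] yaw -0.64 tiltz [-0.003 -0.011 -1.   ]
```

```bash
python3 -m creep '[{"tx":-0.74,"ty":0.65,"tz":0.05,"yaw":-0.1,"gripper":-1},{"tx":-0.74,"ty":0.65,"tz":0.05,"yaw":-0.1,"gripper":-1},{"tx":-0.74,"ty":0.65,"tz":0.05,"yaw":-0.1,"gripper":-1},{"tx":-0.74,"ty":0.65,"tz":0.05,"yaw":-0.1,"gripper":-1},{"tx":-0.74,"ty":0.65,"tz":0.05,"yaw":-0.1,"gripper":-1},{"tx":-0.74,"ty":0.65,"tz":0.05,"yaw":-0.1,"gripper":-1},{"tx":-0.74,"ty":0.65,"tz":0.05,"yaw":0,"gripper":-1},{"tx":-0.74,"ty":0.65,"tz":0.05,"yaw":0,"gripper":-1}]'
python3 -c "
from h import *
delta([.5635,.044,.15],-4.4)"
```

```text
clock: 1.93
tcp_pos: [0.3506, 0.3865, 0.2157]
tool_rot: [0.732, 0.681, -0.008, 0.003]
force: [-0.3, 0.3, -0.3]
finger_gap: 0.998
t 1.93 tcp [0.3506 0.3865 0.2157] ya -4.15 F [-0.3  0.3 -0.3] gap 0.998 q6 0.86
rows units [-8.13  5.94  1.74] yaw 0.04 tiltz [-0.007 -0.016 -1.   ]
```

```bash
python3 -m creep '[{"tx":-0.8,"ty":0.58,"tz":0.1,"yaw":0,"gripper":-1},{"tx":-0.8,"ty":0.58,"tz":0.1,"yaw":0,"gripper":-1},{"tx":-0.8,"ty":0.58,"tz":0.1,"yaw":0,"gripper":-1},{"tx":-0.8,"ty":0.58,"tz":0.1,"yaw":0,"gripper":-1},{"tx":-0.8,"ty":0.58,"tz":0.1,"yaw":0,"gripper":-1},{"tx":-0.8,"ty":0.58,"tz":0.1,"yaw":0,"gripper":-1},{"tx":-0.8,"ty":0.58,"tz":0.1,"yaw":0,"gripper":-1},{"tx":-0.8,"ty":0.58,"tz":0.1,"yaw":0,"gripper":-1},{"tx":-0.8,"ty":0.58,"tz":0.1,"yaw":0,"gripper":-1},{"tx":0,"ty":0,"tz":0,"yaw":0,"gripper":-1}]'
python3 -c "
from h import *
delta([.5635,.044,.15],-4.4)
from bench import grab_frame
f=grab_frame('wrist');cv2.imwrite('pics/w1.png',f['img'][:,:,::-1]);np.savez('w1.npz',**f)"
```

```text
clock: 2.77
tcp_pos: [0.5445, 0.0613, 0.18]
tool_rot: [0.733, 0.68, -0.008, 0.004]
force: [1.4, 0.3, -0.4]
finger_gap: 1.004
t 2.77 tcp [0.5445 0.0613 0.18  ] ya -4.33 F [ 1.4  0.3 -0.4] gap 1.004 q6 0.15
rows units [-0.38  0.51  0.75] yaw 0.01 tiltz [-0.007 -0.017 -1.   ]
```

View pics/w1.png

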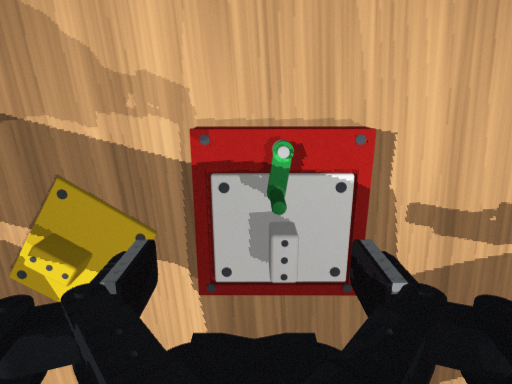

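Wrist view: pivot at (283,152), post top at (279,208), block top at (285,258), and the white plate spans columns 211–354, rows 173–284. It's a good view to refine the measurement.

Run:
```python
from h import *
f=dict(np.load('w1.npz'));im=f['img'];hsv=cv2.cvtColor(im,cv2.COLOR_RGB2HSV)
H,S,V=[hsv[...,i] for i in range(3)]
red=(((H<6)|(H>174))&(S>150)&(V>60)).astype(np.uint8)
wh=((S<60)&(V>110)).astype(np.uint8)
c=cont(red,(180,115,385,310));print('jig',rect(f,c,.026))
c=cont(wh,(200,165,365,292));print('wh',rect(f,c,.028))
print('pivot',ray(f,(283,152),.04),'post',ray(f,(279,208),.075))
print('blk',ray(f,[(272,234),(297,234),(299,283),(271,283)],.062))
```

```text
jig ((564.7689208984375, 20.09100341796875), (166.21640014648438, 161.6804656982422), 85.6549072265625)
wh ((564.666015625, 7.537441253662109), (110.4878158569336, 128.5800323486328), 85.87446594238281)
pivot [[0.56945139 0.08366367 0.04      ]] post [[0.56168413 0.04680052 0.075     ]]
blk [[ 0.55528994  0.01971766  0.062     ]
 [ 0.57596388  0.01819928  0.062     ]
 [ 0.57590307 -0.02816792  0.062     ]
 [ 0.55162872 -0.02641764  0.062     ]]
```

```bash
python3 -m creep '[{"tx":-0.36,"ty":0.45,"tz":0.4,"yaw":0,"gripper":-1},{"tx":0,"ty":0,"tz":0.6,"yaw":0,"gripper":-1},{"tx":0,"ty":0,"tz":0.5,"yaw":0,"gripper":-1},{"tx":0,"ty":0,"tz":0,"yaw":0,"gripper":-1}]'
python3 -c "
from h import *
delta([.562,.047,.058],-4.4)"
```

```text
clock: 3.15
tcp_pos: [0.5604, 0.0467, 0.1191]
tool_rot: [0.734, 0.679, -0.007, 0.003]
force: [-0.5, -0.1, -0.4]
finger_gap: 1.002
t 3.15 tcp [0.5604 0.0467 0.1191] ya -4.42 F [-0.5 -0.1 -0.4] gap 1.002 q6 0.12
rows units [0.03 0.05 1.53] yaw -0.0 tiltz [-0.006 -0.015 -1.   ]
```

Centred within 2 mm. Next, descend and close to a loose cage around the post.

```bash
python3 -m creep '[{"tx":0,"ty":0.05,"tz":0.6,"yaw":0,"gripper":-1},{"tx":0,"ty":0,"tz":0.6,"yaw":0,"gripper":-1},{"tx":0,"ty":0,"tz":0.3,"yaw":0,"gripper":0},{"tx":0,"ty":0,"tz":0,"yaw":0,"gripper":0.6},{"tx":0,"ty":0,"tz":0,"yaw":0,"gripper":0.6},{"tx":0,"ty":0,"tz":0,"yaw":0,"gripper":0.6},{"tx":0,"ty":0,"tz":0,"yaw":0,"gripper":0.6},{"tx":0,"ty":0,"tz":0,"yaw":0,"gripper":0.6}]' 20
python3 -c "
from h import *
delta([.562,.047,.058],-4.4)
from bench import grab_frame
f=grab_frame('wrist');cv2.imwrite('pics/w2.png',f['img'][:,:,::-1])"
```

```text
clock: 3.82
tcp_pos: [0.563, 0.0499, 0.0652]
tool_rot: [0.732, 0.681, -0.005, 0.005]
force: [0.1, -1.0, -0.3]
finger_gap: 0.202
t 3.82 tcp [0.563  0.0499 0.0652] ya -4.19 F [ 0.1 -1.  -0.3] gap 0.202 q6 0.13
rows units [-0.07 -0.02  0.18] yaw 0.03 tiltz [-0.001 -0.014 -1.   ]
```

View pics/w2.png

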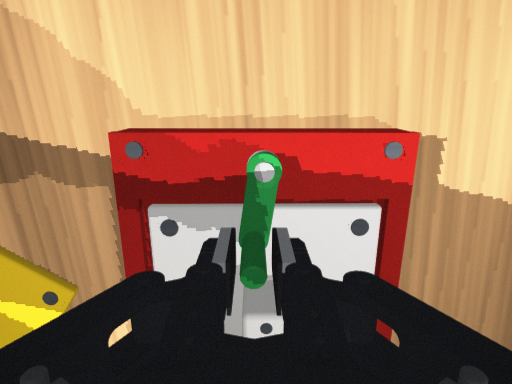

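The post top at (253,275) sits between the two fingers. I swing it in stages toward cover -x.

```bash
cat >> h.py <<'E'
def arc():
    from bench import manip
    delta([.57,.0825,.058],-4.4)
    s=manip.observe();d=s['tcp_pos'][:2]-np.array([.5698,.0825])
    a=np.degrees(np.arctan2(d[1],d[0]));th=((a-(-94.3)+180)%360-180)
    print('radius',np.round(np.hypot(*d)*1000,1),'tcp tab angle rad',round(np.radians(th),3),'ideal tool ya',round((a+90+180)%360-180,1))
E
python3 -m creep '[{"tx":-0.07,"ty":0,"tz":0.15,"yaw":0.6,"gripper":0.6},{"tx":0.005,"ty":-0.1,"tz":0,"yaw":1,"gripper":0.6},{"tx":0.005,"ty":-0.1,"tz":0,"yaw":1,"gripper":0.6},{"tx":0.005,"ty":-0.1,"tz":0,"yaw":1,"gripper":0.6},{"tx":0.005,"ty":-0.1,"tz":0,"yaw":1,"gripper":0.6}]'
python3 -c "
from h import *
arc()"
```

```text
clock: 4.28
tcp_pos: [0.5499, 0.0521, 0.0629]
tool_rot: [0.878, 0.479, -0.001, 0.007]
force: [2.5, 0.2, -1.3]
finger_gap: 0.199
t 4.28 tcp [0.5499 0.0521 0.0629] ya -32.75 F [ 2.5  0.2 -1.3] gap 0.199 q6 0.63
rows units [0.91 0.01 0.11] yaw -4.73 tiltz [ 0.006 -0.014 -1.   ]
radius 36.3 tcp tab angle rad -0.505 ideal tool ya -33.2
```

```bash
python3 -m creep '[{"tx":0,"ty":-0.12,"tz":0,"yaw":1,"gripper":0.6},{"tx":0,"ty":-0.12,"tz":0,"yaw":1,"gripper":0.6},{"tx":0,"ty":-0.12,"tz":0,"yaw":1,"gripper":0.6},{"tx":0,"ty":-0.12,"tz":0,"yaw":1,"gripper":0.6},{"tx":0,"ty":-0.12,"tz":0,"yaw":1,"gripper":0.6}]'
python3 -c "
from h import *
arc()"
```

```text
clock: 4.7
tcp_pos: [0.5342, 0.0687, 0.0659]
tool_rot: [0.975, 0.222, 0.004, 0.008]
force: [1.9, -1.2, -0.2]
finger_gap: 0.198
t 4.7 tcp [0.5342 0.0687 0.0659] ya -64.39 F [ 1.9 -1.2 -0.2] gap 0.198 q6 1.22
rows units [0.96 0.07 0.2 ] yaw -10.0 tiltz [ 0.012 -0.014 -1.   ]
radius 38.2 tcp tab angle rad -1.126 ideal tool ya -68.8
```

```bash
python3 -m creep '[{"tx":0,"ty":-0.12,"tz":0.05,"yaw":1,"gripper":0.6},{"tx":0,"ty":-0.12,"tz":0.05,"yaw":1,"gripper":0.6},{"tx":0,"ty":-0.12,"tz":0,"yaw":1,"gripper":0.6},{"tx":0,"ty":-0.12,"tz":0,"yaw":1,"gripper":0.6},{"tx":0,"ty":-0.1,"tz":0,"yaw":0.5,"gripper":0.6}]'
python3 -c "
from h import *
arc()"
```

```text
clock: 5.12
tcp_pos: [0.5301, 0.0911, 0.0652]
tool_rot: [1.0, -0.027, 0.009, 0.008]
force: [0.4, -1.6, -1.0]
finger_gap: 0.204
t 5.12 tcp [0.5301 0.0911 0.0652] ya -93.07 F [ 0.4 -1.6 -1. ] gap 0.204 q6 1.76
rows units [1.   0.16 0.2 ] yaw -14.78 tiltz [ 0.018 -0.016 -1.   ]
radius 40.6 tcp tab angle rad -1.709 ideal tool ya -102.2
```

```bash
python3 -m creep '[{"tx":0,"ty":0.05,"tz":-0.3,"yaw":0,"gripper":0.6},{"tx":0,"ty":0,"tz":-0.8,"yaw":0,"gripper":0.6},{"tx":0,"ty":0,"tz":-0.8,"yaw":0,"gripper":-1},{"tx":0,"ty":0,"tz":-0.8,"yaw":0,"gripper":-1},{"tx":0,"ty":0,"tz":0,"yaw":0,"gripper":-1}]'
python3 -c "
from h import *
delta([.5645,-.005,.13],-4.4)
from bench import grab_frame
for n in ['wrist','top']:
  f=grab_frame(n);cv2.imwrite('pics/%s3.png'%n,f['img'][:,:,::-1]);np.savez(n+'3.npz',**f)"
```

```text
clock: 5.53
tcp_pos: [0.527, 0.0902, 0.1818]
tool_rot: [1.0, -0.024, 0.009, 0.008]
force: [-0.7, 0.3, 0.0]
finger_gap: 0.617
t 5.53 tcp [0.527  0.0902 0.1818] ya -92.72 F [-0.7  0.3  0. ] gap 0.617 q6 1.75
rows units [1.02 2.31 1.35] yaw -14.72 tiltz [ 0.017 -0.016 -1.   ]
```

View pics/wrist3.png

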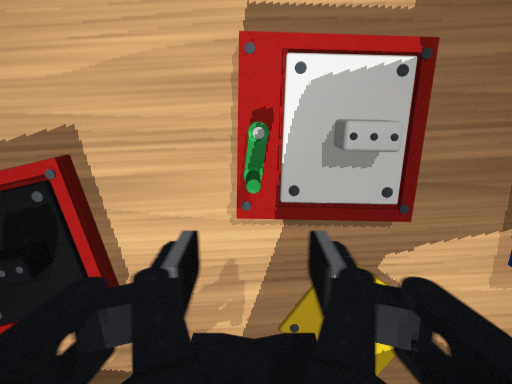

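The tab now lies along the jig's edge (pivot (258,132), post (253,186)), clear of the plate. I turn back and go over the block.

```bash
python3 -m creep '[{"tx":0,"ty":0,"tz":0,"yaw":-1,"gripper":-1},{"tx":0,"ty":0,"tz":0,"yaw":-1,"gripper":-1},{"tx":0,"ty":0,"tz":0,"yaw":-1,"gripper":-1},{"tx":0,"ty":0,"tz":0,"yaw":-1,"gripper":-1},{"tx":0,"ty":0,"tz":0,"yaw":-1,"gripper":-1},{"tx":0,"ty":0,"tz":0,"yaw":-1,"gripper":-1},{"tx":0,"ty":0,"tz":0,"yaw":-1,"gripper":-1},{"tx":0,"ty":0,"tz":0,"yaw":-1,"gripper":-1},{"tx":0,"ty":0,"tz":0,"yaw":-1,"gripper":-1},{"tx":0,"ty":0,"tz":0,"yaw":-1,"gripper":-1},{"tx":0,"ty":0,"tz":0,"yaw":-1,"gripper":-1},{"tx":0,"ty":0,"tz":0,"yaw":-1,"gripper":-1},{"tx":0,"ty":0,"tz":0,"yaw":-1,"gripper":-1},{"tx":0,"ty":0,"tz":0,"yaw":-1,"gripper":-1},{"tx":0,"ty":0,"tz":0,"yaw":-0.1,"gripper":-1},{"tx":0,"ty":0,"tz":0,"yaw":0,"gripper":-1}]'
python3 -c "
from h import *
delta([.5645,-.005,.13],-4.4)"
```

```text
clock: 6.97
tcp_pos: [0.5195, 0.086, 0.1634]
tool_rot: [0.725, 0.689, -0.01, 0.004]
force: [-0.4, 0.3, -0.2]
finger_gap: 1.0
t 6.97 tcp [0.5195 0.086  0.1634] ya -2.95 F [-0.4  0.3 -0.2] gap 1.0 q6 0.18
rows units [-2.2   1.25  0.87] yaw 0.24 tiltz [-0.008 -0.019 -1.   ]
```

```bash
python3 -m creep '[{"tx":-0.73,"ty":0.42,"tz":0,"yaw":0.2,"gripper":-1},{"tx":-0.73,"ty":0.42,"tz":0,"yaw":0,"gripper":-1},{"tx":-0.73,"ty":0.42,"tz":0.1,"yaw":0,"gripper":-1},{"tx":0,"ty":0,"tz":0.1,"yaw":0,"gripper":-1},{"tx":0,"ty":0,"tz":0,"yaw":0,"gripper":-1}]'
python3 -c "
from h import *
delta([.5645,-.005,.05],-4.4)
from bench import grab_frame
for n in ['wrist','top']:
  f=grab_frame(n);cv2.imwrite('pics/%s4.png'%n,f['img'][:,:,::-1]);np.savez(n+'4.npz',**f)"
```

```text
clock: 7.38
tcp_pos: [0.5643, -0.0083, 0.1547]
tool_rot: [0.737, 0.676, -0.01, 0.003]
force: [-0.2, 0.1, -1.3]
finger_gap: 0.998
t 7.38 tcp [ 0.5643 -0.0083  0.1547] ya -4.94 F [-0.2  0.1 -1.3] gap 0.998 q6 0.04
rows units [0.13 0.02 2.62] yaw -0.09 tiltz [-0.011 -0.018 -1.   ]
```

View pics/wrist4.png

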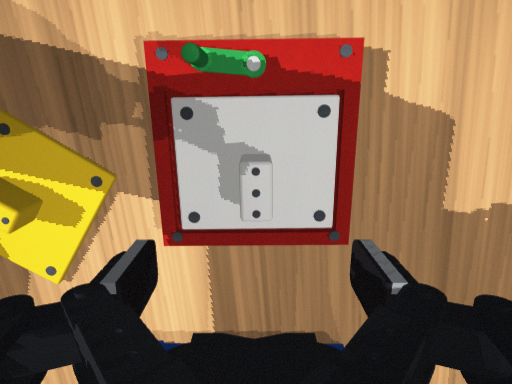

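The block at (256,190) is centred between the fingers, with the tab aside at the top. Descend.

```bash
python3 -m creep '[{"tx":0.08,"ty":0,"tz":0.6,"yaw":0,"gripper":-1},{"tx":0,"ty":0,"tz":0.8,"yaw":0,"gripper":-1},{"tx":0,"ty":0,"tz":0.6,"yaw":0,"gripper":-1},{"tx":0,"ty":0,"tz":0.3,"yaw":0,"gripper":-1},{"tx":0,"ty":0,"tz":0,"yaw":0,"gripper":-1}]'
python3 -c "
from h import *
delta([.5645,-.005,.045],-4.4)"
```

```text
clock: 7.9
tcp_pos: [0.5635, -0.0018, 0.0634]
tool_rot: [0.737, 0.676, -0.008, 0.005]
force: [0.1, -0.5, 0.3]
finger_gap: 1.004
t 7.9 tcp [ 0.5635 -0.0018  0.0634] ya -4.88 F [ 0.1 -0.5  0.3] gap 1.004 q6 0.05
rows units [-0.07  0.03  0.46] yaw -0.08 tiltz [-0.005 -0.018 -1.   ]
```

```bash
python3 -m creep '[{"tx":-0.07,"ty":0,"tz":0.43,"yaw":0,"gripper":-1},{"tx":0,"ty":0,"tz":0.06,"yaw":0,"gripper":0},{"tx":0,"ty":0,"tz":0,"yaw":0,"gripper":0}]'
python3 -c "
from h import *
delta([.5645,-.005,.045],-4.4)"
```

```text
clock: 8.15
tcp_pos: [0.5638, -0.0034, 0.0465]
tool_rot: [0.736, 0.677, -0.007, 0.006]
force: [0.8, -0.1, 0.1]
finger_gap: 0.747
t 8.15 tcp [ 0.5638 -0.0034  0.0465] ya -4.84 F [ 0.8 -0.1  0.1] gap 0.747 q6 0.05
rows units [-0.04  0.02  0.04] yaw -0.07 tiltz [-0.003 -0.018 -1.   ]
```

```bash
python3 -m creep '[{"tx":0,"ty":0,"tz":0,"yaw":0,"gripper":1},{"tx":0,"ty":0,"tz":0,"yaw":0,"gripper":1},{"tx":0,"ty":0,"tz":0,"yaw":0,"gripper":1},{"tx":0,"ty":0,"tz":0,"yaw":0,"gripper":1},{"tx":0,"ty":0,"tz":0,"yaw":0,"gripper":1},{"tx":0,"ty":0,"tz":0,"yaw":0,"gripper":1}]' 40
python3 -c "
from h import *
delta([.5645,-.005,.045],-4.4)"
```

```text
clock: 8.65
tcp_pos: [0.5659, -0.0026, 0.0524]
tool_rot: [0.736, 0.677, -0.005, 0.008]
force: [-0.3, -1.2, -1.4]
finger_gap: 0.275
t 8.65 tcp [ 0.5659 -0.0026  0.0524] ya -4.84 F [-0.3 -1.2 -1.4] gap 0.275 q6 0.05
rows units [-0.06 -0.03  0.18] yaw -0.07 tiltz [ 0.003 -0.018 -1.   ]
```

```bash
python3 -m creep '[{"tx":0,"ty":0,"tz":-0.3,"yaw":0,"gripper":1},{"tx":0,"ty":0,"tz":-0.4,"yaw":0,"gripper":1},{"tx":0,"ty":0,"tz":-0.5,"yaw":0,"gripper":1},{"tx":0,"ty":0,"tz":-0.6,"yaw":0,"gripper":1},{"tx":0,"ty":0,"tz":-0.6,"yaw":0,"gripper":1}]'
python3 -c "
from h import *
delta([.5195,-.289,.15],-4.4)
from bench import grab_frame
for n in ['wrist','scene','top']:
  f=grab_frame(n);cv2.imwrite('pics/%s5.png'%n,f['img'][:,:,::-1]);np.savez(n+'5.npz',**f)"
```

```text
clock: 9.07
tcp_pos: [0.5628, -0.0009, 0.1489]
tool_rot: [0.736, 0.676, -0.008, 0.004]
force: [0.1, 0.6, -0.6]
finger_gap: 0.272
t 9.07 tcp [ 0.5628 -0.0009  0.1489] ya -4.86 F [ 0.1  0.6 -0.6] gap 0.272 q6 0.05
rows units [-7.27 -0.47  0.11] yaw -0.08 tiltz [-0.007 -0.018 -1.   ]
```

View pics/wrist5.png

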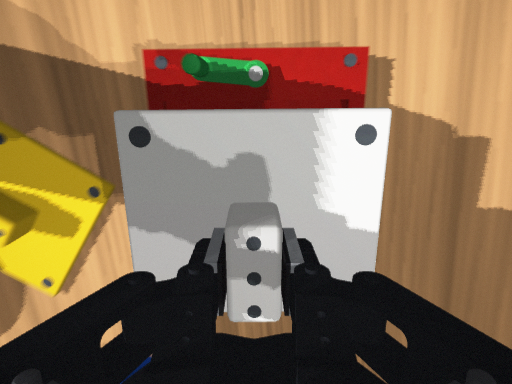

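View pics/scene5.png

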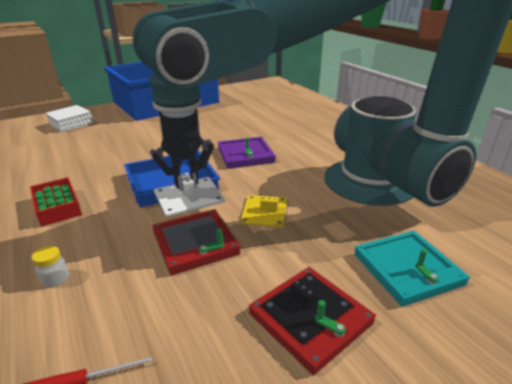

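The scene shows the cover held level, the white jig empty and its tab aside. Carry it to the tray.

```bash
python3 -m creep '[{"tx":-0.3,"ty":-0.02,"tz":0,"yaw":0,"gripper":1},{"tx":-0.6,"ty":-0.04,"tz":0,"yaw":0,"gripper":1},{"tx":-0.7,"ty":-0.04,"tz":0,"yaw":0,"gripper":1},{"tx":-0.7,"ty":-0.05,"tz":0,"yaw":0,"gripper":1},{"tx":-0.7,"ty":-0.05,"tz":0,"yaw":0,"gripper":1},{"tx":-0.7,"ty":-0.05,"tz":0,"yaw":0,"gripper":1},{"tx":-0.7,"ty":-0.05,"tz":0,"yaw":0,"gripper":1},{"tx":-0.7,"ty":-0.05,"tz":0,"yaw":0,"gripper":1},{"tx":-0.6,"ty":-0.04,"tz":0,"yaw":0,"gripper":1},{"tx":-0.3,"ty":-0.02,"tz":0,"yaw":0,"gripper":1},{"tx":0,"ty":0,"tz":0,"yaw":0,"gripper":1}]'
python3 -c "
from h import *
delta([.519,-.298,.12],-4.5)"
```

```text
clock: 10.13
tcp_pos: [0.5185, -0.2525, 0.1449]
tool_rot: [0.736, 0.677, -0.011, -0.001]
force: [0.8, 0.3, -1.5]
finger_gap: 0.269
t 10.13 tcp [ 0.5185 -0.2525  0.1449] ya -4.72 F [ 0.8  0.3 -1.5] gap 0.269 q6 -0.4
rows units [-1.12  0.12  0.64] yaw -0.04 tiltz [-0.017 -0.014 -1.   ]
```

```bash
python3 -m creep '[{"tx":-0.4,"ty":0.03,"tz":0,"yaw":0,"gripper":1},{"tx":-0.4,"ty":0.03,"tz":0,"yaw":0,"gripper":1},{"tx":-0.3,"ty":0.03,"tz":0,"yaw":0,"gripper":1},{"tx":0,"ty":0,"tz":0.1,"yaw":0,"gripper":1}]'
python3 -c "
from h import *
delta([.519,-.298,.1],-4.5)
from bench import grab_frame
for n in ['wrist','scene','top']:
  f=grab_frame(n);cv2.imwrite('pics/%s6.png'%n,f['img'][:,:,::-1]);np.savez(n+'6.npz',**f)
g=cv2.imread('pics/scene6.png')[130:260,90:280];cv2.imwrite('pics/s6c.png',cv2.resize(g,None,fx=4,fy=4))"
```

```text
clock: 10.47
tcp_pos: [0.5175, -0.2982, 0.1398]
tool_rot: [0.736, 0.677, -0.011, -0.002]
force: [-0.5, -1.0, -2.1]
finger_gap: 0.268
t 10.47 tcp [ 0.5175 -0.2982  0.1398] ya -4.73 F [-0.5 -1.  -2.1] gap 0.268 q6 -0.47
rows units [0.02 0.05 0.99] yaw -0.04 tiltz [-0.019 -0.012 -1.   ]
```

View pics/wrist6.png

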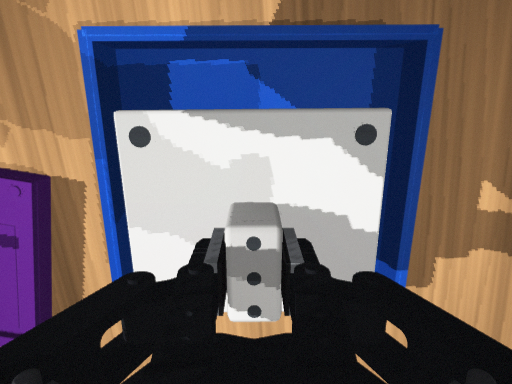

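View pics/s6c.png

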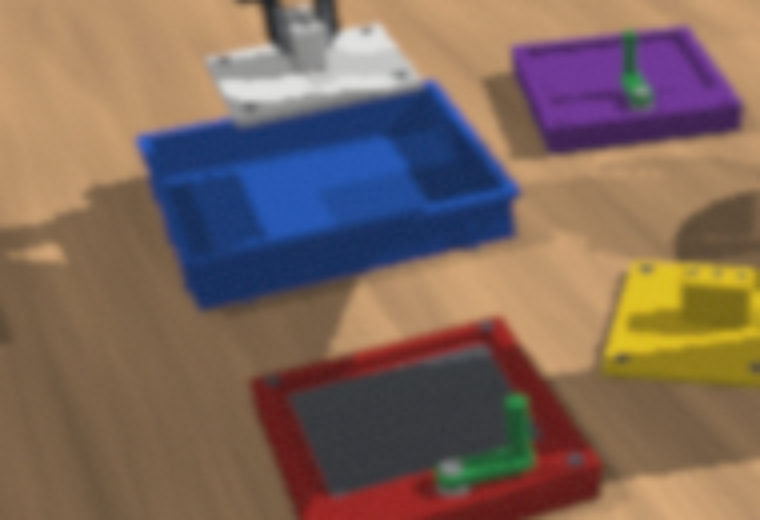

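View pics/top6.png

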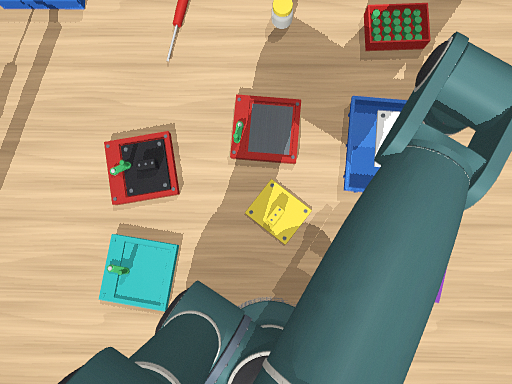

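Run:
```python
from h import *
f=dict(np.load('wrist6.npz'));g=dict(np.load('scene6.npz'))
print('cover +y corners', ray(f,[(115,111),(391,109)],.1398-.031+.008))
print('tray rim +y outer', ray(f,[(79,30),(441,27)],.04),'inner',ray(f,[(93,42),(426,42)],.04))
# tray rim corners in scene: crop px /4 + offset
for n,p in [('nearleft',(195,307)),('nearright(low)',(518,190)),('far right',(432,85)),('far left',(140,138))]:
    print(n,ray(g,(90+p[0]/4,130+p[1]/4),.04))
t=dict(np.load('top0.npz'));print(ray(t,[(352,97),(436,102),(431,196),(346,190)],.04))
```

```text
cover +y corners [[ 0.4577946  -0.22988992  0.1168    ]
 [ 0.58426397 -0.23947299  0.1168    ]]
tray rim +y outer [[ 0.41075956 -0.17767923  0.04      ]
 [ 0.64377117 -0.19622474  0.04      ]] inner [[ 0.41835364 -0.18557     0.04      ]
 [ 0.63486414 -0.20429996  0.04      ]]
nearleft [[ 0.65035252 -0.14250967  0.04      ]]
nearright(low) [[ 0.41023434 -0.17797698  0.04      ]]
far right [[ 0.39777091 -0.37116544  0.04      ]]
far left [[ 0.62577836 -0.39536355  0.04      ]]
[[ 0.64209636 -0.19763841  0.04      ]
 [ 0.63090869 -0.4033537   0.04      ]
 [ 0.39811426 -0.38563781  0.04      ]
 [ 0.40994426 -0.1818585   0.04      ]]
```

The cover is centred over the tray within ~4 mm, with about 40 mm of margin all round. Lowering in stages.

```bash
python3 -m creep '[{"tx":0,"ty":0.05,"tz":0.4,"yaw":0,"gripper":1},{"tx":0,"ty":0,"tz":0.5,"yaw":0,"gripper":1},{"tx":0,"ty":0,"tz":0.5,"yaw":0,"gripper":1},{"tx":0,"ty":0,"tz":0.4,"yaw":0,"gripper":1},{"tx":0,"ty":0,"tz":0.1,"yaw":0,"gripper":1}]'
python3 -c "
from h import *
delta([.519,-.301,.036],-4.5)"
```

```text
clock: 11.03
tcp_pos: [0.5197, -0.2939, 0.0627]
tool_rot: [0.734, 0.679, -0.01, -0.001]
force: [0.5, -0.3, -2.7]
finger_gap: 0.274
t 11.03 tcp [ 0.5197 -0.2939  0.0627] ya -4.49 F [ 0.5 -0.3 -2.7] gap 0.274 q6 -0.47
rows units [-0.17  0.01  0.67] yaw 0.0 tiltz [-0.016 -0.012 -1.   ]
```

```bash
python3 -m creep '[{"tx":-0.15,"ty":0,"tz":0.2,"yaw":0,"gripper":1},{"tx":-0.02,"ty":0,"tz":0.2,"yaw":0,"gripper":1},{"tx":-0.02,"ty":0,"tz":0.12,"yaw":0,"gripper":1},{"tx":0,"ty":0,"tz":0.06,"yaw":0,"gripper":1}]'
python3 -c "
from h import *
delta([.519,-.301,.036],-4.5)"
```

```text
clock: 11.37
tcp_pos: [0.5195, -0.3014, 0.0392]
tool_rot: [0.734, 0.68, -0.01, -0.001]
force: [-0.3, 0.4, -2.4]
finger_gap: 0.273
t 11.37 tcp [ 0.5195 -0.3014  0.0392] ya -4.38 F [-0.3  0.4 -2.4] gap 0.273 q6 -0.48
rows units [ 0.01 -0.01  0.08] yaw 0.02 tiltz [-0.015 -0.012 -1.   ]
```

```bash
for i in 1 2; do :; done
python3 -m creep '[{"tx":0,"ty":0,"tz":0.06,"yaw":0,"gripper":1}]'
python3 -m creep '[{"tx":0,"ty":0,"tz":0.05,"yaw":0,"gripper":1}]'
python3 -m creep '[{"tx":0,"ty":0,"tz":0.05,"yaw":0,"gripper":1}]'
```

```text
clock: 11.45
tcp_pos: [0.5197, -0.3016, 0.037]
tool_rot: [0.734, 0.68, -0.01, -0.0]
force: [0.9, 0.1, -0.7]
finger_gap: 0.272
clock: 11.53
tcp_pos: [0.5198, -0.3017, 0.0352]
tool_rot: [0.734, 0.679, -0.01, -0.0]
force: [-7.4, 4.3, 13.4]
finger_gap: 0.276
clock: 11.62
tcp_pos: [0.5199, -0.3019, 0.0345]
tool_rot: [0.734, 0.679, -0.01, 0.0]
force: [-15.2, 9.8, 35.7]
finger_gap: 0.272
```

In contact. I back off a hair, then open.

```bash
python3 -m creep '[{"tx":0,"ty":0,"tz":-0.02,"yaw":0,"gripper":1}]'
python3 -c "
from h import *
delta([.519,-.301,.036],-4.5)"
```

```text
clock: 11.7
tcp_pos: [0.5202, -0.302, 0.0361]
tool_rot: [0.734, 0.679, -0.009, 0.0]
force: [0.1, 0.1, -2.0]
finger_gap: 0.27
t 11.7 tcp [ 0.5202 -0.302   0.0361] ya -4.4 F [ 0.1  0.1 -2. ] gap 0.27 q6 -0.48
rows units [ 0.02 -0.03  0.  ] yaw 0.02 tiltz [-0.013 -0.013 -1.   ]
```

```bash
python3 -m creep '[{"tx":0,"ty":0,"tz":0.03,"yaw":0,"gripper":1}]'
python3 -m creep '[{"tx":0,"ty":0,"tz":0,"yaw":0,"gripper":0.2},{"tx":0,"ty":0,"tz":0,"yaw":0,"gripper":-0.4},{"tx":0,"ty":0,"tz":0,"yaw":0,"gripper":-0.4},{"tx":0,"ty":0,"tz":0,"yaw":0,"gripper":-0.4}]'
python3 -c "
from h import *
delta([.519,-.301,.15],-4.5)"
```

```text
clock: 11.78
tcp_pos: [0.5206, -0.3023, 0.0358]
tool_rot: [0.734, 0.679, -0.009, 0.001]
force: [0.1, -0.5, -0.9]
finger_gap: 0.272
clock: 12.12
tcp_pos: [0.5211, -0.3026, 0.0365]
tool_rot: [0.734, 0.679, -0.009, 0.002]
force: [-0.6, 0.3, -1.3]
finger_gap: 0.7
t 12.12 tcp [ 0.5211 -0.3026  0.0365] ya -4.4 F [-0.6  0.3 -1.3] gap 0.7 q6 -0.48
rows units [-0.01 -0.08 -2.84] yaw 0.02 tiltz [-0.01  -0.015 -1.   ]
```

Released. Now rise and look.

```bash
python3 -m creep '[{"tx":0,"ty":0,"tz":-0.4,"yaw":0,"gripper":-1},{"tx":0,"ty":0,"tz":-0.7,"yaw":0,"gripper":-1},{"tx":0,"ty":0,"tz":-0.8,"yaw":0,"gripper":-1},{"tx":0,"ty":0,"tz":-0.8,"yaw":0,"gripper":-1},{"tx":0,"ty":0,"tz":-0.8,"yaw":0,"gripper":-1},{"tx":0,"ty":0,"tz":0,"yaw":0,"gripper":-1},{"tx":0,"ty":0,"tz":0,"yaw":0,"gripper":-1}]'
python3 -c "
from h import *
delta([.519,-.301,.15],-4.5)
from bench import grab_frame
for n in ['wrist','scene','top']:
  f=grab_frame(n);cv2.imwrite('pics/%s7.png'%n,f['img'][:,:,::-1]);np.savez(n+'7.npz',**f)
g=cv2.imread('pics/scene7.png')[130:260,90:280];cv2.imwrite('pics/s7c.png',cv2.resize(g,None,fx=4,fy=4))"
```

```text
clock: 12.7
tcp_pos: [0.5216, -0.2997, 0.1807]
tool_rot: [0.734, 0.679, -0.01, 0.0]
force: [-0.4, 0.2, -0.5]
finger_gap: 0.998
t 12.7 tcp [ 0.5216 -0.2997  0.1807] ya -4.41 F [-0.4  0.2 -0.5] gap 0.998 q6 -0.48
rows units [-0.03 -0.05  0.77] yaw 0.02 tiltz [-0.014 -0.013 -1.   ]
```

View pics/wrist7.png

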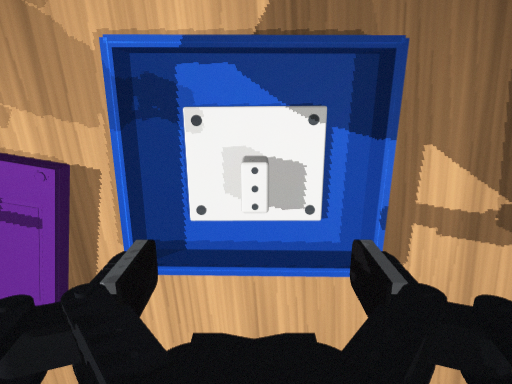

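View pics/s7c.png

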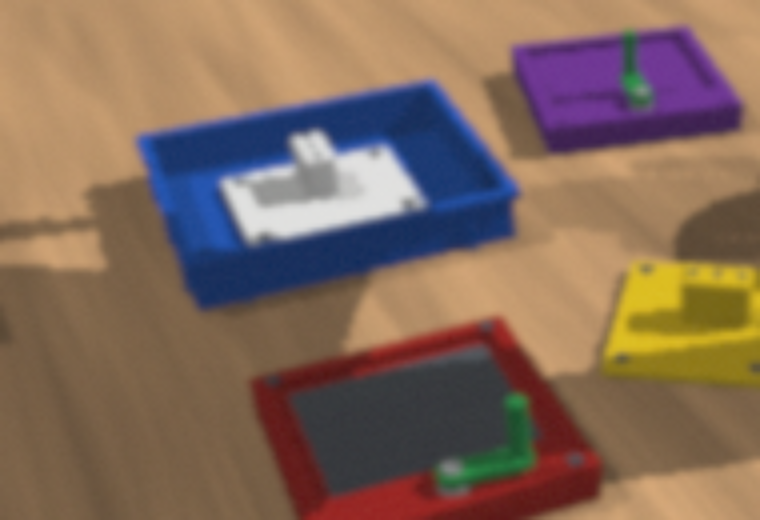

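View pics/scene7.png

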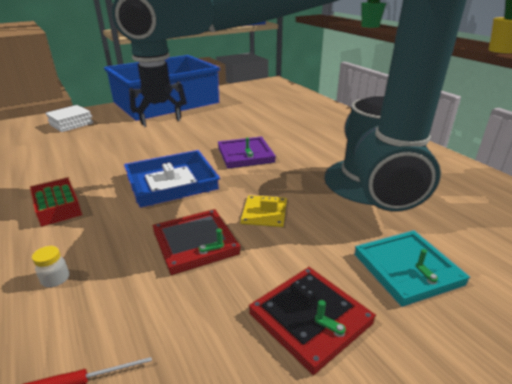

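The cover lies flat in the tray, block upward (wrist view, columns 183–327, rows 106–222). The gripper is clear, and the black cover and look-alikes haven't moved. One last number for the tab angle, then hand in.

Run:
```python
from h import *
from bench import finish_job
f=dict(np.load('wrist3.npz'))
a=ray(f,(258,132),.04)[0];b=ray(f,(253,186),.075)[0];d=(b-a)[:2]
print(a,b,'tab',np.radians(((np.degrees(np.arctan2(d[1],d[0]))+94.3+180)%360)-180))
print(finish_job())
```

```text
[0.57034451 0.08335469 0.04      ] [0.53276301 0.08982188 0.075     ] tab -1.6661625293588993
the job is handed in; nothing more can be done
None
```

The job is done and handed in at about 13 s of the 51 s allowed. I caged the green tab's post and swung it toward cover −x. Then I lifted the white cover by its block, lowered it into the blue tray until the wrist force showed contact, released it and backed off.

**Tab:** it measured about −1.67 rad, past the 1.2 rad needed and just short of the stop. That picture was taken before the cover was lifted. The later pictures show the tab still aside, but I didn't measure it again.

**White cover:** the last wrist and scene pictures show it flat in the middle of the tray, block upward. I judged that by eye. My last position check, made over the tray before lowering, put it within about 4 mm of centre.

**Everything else:** the black cover, its jig and the look-alikes show no visible change in the last scene picture. The gripper is open and clear, about 18 cm above the bench.

**What was off:**
- **Set-down force:** the vertical force reached about 36 N (about 40 N in total) for one row. I backed off and re-seated the cover gently before opening. The press was through the held cover, not the arm or gripper body.
- **Tool tilt:** the tool drifted to about 1° of tilt, which these moves can't correct.
- **Calibration:** the camera views disagreed by about 4 mm on positions at the jig. Scene-view readings of the tray rim were up to about 40 mm off, so I used the wrist and top views there.

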